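# Lay out the spatulas and crack the desiccator open

## Robot

A 6-joint arm with a two-finger parallel gripper is mounted at the origin on the work surface. World frame = base frame: x ahead of the robot, y to its left, z up, the work surface at z = 0. Lengths are in m, angles in degrees, forces in N, time in s.
With the tool pointing down it reaches from about 0.3 to 0.75 m from the base axis. Payload 8.5 kg.
Tool frame: the origin (TCP) lies on the centre line of the jaws, within the pads' length; the fingertips stand 22 mm ahead of it and the grasp point (between the pads) lies 3 mm ahead of it (env.tip_reach is the distance from the TCP to the fingertips, in m); y points along the fingers, z is the direction in which the jaws open and shut, and the axes are right-handed (so a half turn about y gives the same grasp; the last joint's range is limited). The gripper opens to 85 mm and grips with 20 to 120 N. Pads are 22 mm wide; open, the fingers measure 114 mm over their backs; the gripper's body (76 mm by 85 mm) begins 54 mm behind the grasp point. The pads swing forward as they close: fully open they stand 13 mm farther back than shut.
Start: joints at [-82.752, 21.807, 74.336, -0, 83.858, -12.336], TCP at [0.184, -0.518, 0.253] pointing down, gripper open.
Joint ranges: [-178.18, 178.18], [-50.72, 133.34], [12.68, 142.11], [-81.47, 261.47], [9.98, 163.14], [-165.26, 165.26]. Speed limits (degrees/s): [136.94, 136.94, 180, 180, 180, 180].

## Interface

Orientations are given as a 3x3 rotation matrix whose columns are the frame's x, y, z axes.
In Python, from rig import env, get_image gives the robot as it stands. The module is installed in compiled form; this text tells all that it offers.
- The arm moves only by the tool carry_out, never from a script. Its argument "targets" is a list that holds one entry, the list of rows, each a list of 7 numbers: the closure, from 0 (fully open) to 1 (shut), then the shift along the world's x, y, z in mm, then the turn, a rotation vector about the world's x, y, z in degrees. In form: [[[claw, dx, dy, dz, ax, ay, az], ...]]. A call has 1 to 20 rows; each row is the pose to reach, as a shift and turn from the pose commanded when the call began; what a row does not reach only later rows make up. A row lasts 1/12 s, in which the tool goes at most 41.7 mm and 7.16 degrees, less where a joint would pass 70% of its speed; a pose out of reach is approached as far as the arm can. A call with a gripper value outside its range is refused whole. The fingers move at their own pace and stop on an object; "squeeze" is the grip in N (left out, the last holds). Time passes only in rows, so rows that repeat a pose let the fingers close. It gives the time, the measured TCP pose, the force and the opening at its end, in the units of the state.
- env.observe(): the state, without advancing time (a new reading comes with each control period).
- get_image(name): name is "scene" or "top" or "wrist"; returns a dict with "img" (384x512x3 uint8, red, green, blue), "fx", "fy", "cx", "cy" (pixels), "rvec" (rotation vector, rad) and "tvec" (3), from world to camera coordinates, as OpenCV has them. Camera axes: x right, y down, z forward; pixel columns grow to the right and rows downward; lengths in m; the calibration is good to about 2 mm. The wrist camera is an equidistant fisheye: a pixel r from the principal point sees the ray r / f radians off the axis. A picture is of the moment at which its call begins. There is no depth.
- env.close_job(): hands the job in, once; it reports no verdict.
The state is a dict: "time_s": time; "q": joint angles; "qvel": joint speeds; "joint_efforts": joint torques, N m; "position": TCP position; "tool_rot": TCP orientation; "ft_force": force on the tool from outside, world axes, zero at the start; "wrist_torque": the same for the moment, N m; "grip_width": finger opening in m.
Only numpy, scipy, OpenCV 4.12 (cv2) and the standard library are available. Lean on these libraries where they do the work, as an engineer would, in place of code of your own. Each camera call takes 0.05 s, during which the arm holds its last target.

## Task

Get the desiccator ready for sampling: lay both wooden-handled spatulas, the one on its lid and the one on the bench, flat in the steel tray, one in each channel along its length, both blades towards the end with the tab. Then pull the lid up by its handle until the sticky seal lets go, without letting the lid fly open (its front edge never more than about 6 cm up), and finish while still holding it in the fingers, motionless and just ajar, its front edge about 3 to 4 cm up. Leave the cups, bottles, pen and everything else where they are.

Things in the scene. Friction and masses are not known exactly. Their poses are not given: they have to be found in the camera images.
- spatula_lid: lab spatula, 150 mm long: square wooden handle 85 mm long, 12 x 12 mm, then a thin steel shaft and at the other end a flat steel blade 42 mm long, 20 mm wide, 4 mm thick; flat underneath, about 50 g. Origin: middle of its length, on its underside; +x points along it to the blade, z up; the handle's middle is at x = -32 mm, 6 mm up. This one starts lying across the desiccator's lid.
- spatula_bench: lab spatula, 150 mm long: square wooden handle 85 mm long, 12 x 12 mm, then a thin steel shaft and at the other end a flat steel blade 42 mm long, 20 mm wide, 4 mm thick; flat underneath, about 50 g. Origin: middle of its length, on its underside; +x points along it to the blade, z up; the handle's middle is at x = -32 mm, 6 mm up. This one starts lying on the bench, between desiccator and tray.
- spatula_lid_grip (a point): point in the handle of that spatula, 30 mm from its middle (away from the blade), 6 mm above its underside: where to pinch it
- spatula_bench_grip (a point): the same point in the handle of the other spatula
- spatula_lid_tip (a point): point on the blade of that spatula, 5 mm short of its end, 2 mm above its underside
- spatula_bench_tip (a point): the same point on the blade of the other spatula
- tray: fixed shallow steel tray 200 (x) x 170 (y) x 14 mm, walls and floor 4 mm, with a low rib (5 mm wide, its top 8 mm above the bench) along the middle that makes two channels about 78 mm wide and 192 mm long, centred at y = +43 and y = -43 mm. A flat tab 60 mm wide with a dark round spot stands out 34 mm from its +x end, at rim height. Origin: centre of the underside; x along the channels, towards the tab; z up.
- dry: desiccator: fixed white plastic box 220 (x) x 170 (y) x 90 mm with a grey lid on it (top of the shut lid 102 mm above the bench). Origin: centre of the underside; the lid's hinge runs along y at x = +110 mm, 90 mm up; its handle side is -x, towards the robot. It starts on the left or the right, the tray on the other side.
- lid (a joint): opening angle of the desiccator's lid in rad: 0 shut, stop at 0.8. The front edge, 222 mm from the hinge, rises about 22 mm per 0.1 rad. The lid (0.3 to 0.5 kg) sticks on its seal: at the handle it takes about 13 to 17 N upward to start it; the pull drops steeply after the first few mm (about 9 N at 0.02 rad, 6 N at 0.04) and the seal has let go at 0.06 rad; from there 3 to 6 N are enough to hold it. Let go, the lid falls shut.
- lid_handle (a point): middle of the lid's handle: a level round steel bar 12 mm thick, 100 mm long, parallel to the box's y axis, on two posts at its ends; bar's axis 36 mm above the lid's top, 195 mm from the hinge line. It moves with the lid.
- lid_hinge (a point): middle of the lid's hinge axis (at the box's far rim); the axis is the box's y axis
- cup0: bystander: cream sample cup 42 mm wide, 90 mm tall, standing; origin under its centre
- cup1: bystander: another such cup
- cup2: bystander: another such cup
- marker: bystander: grey marker pen with a black cap, 130 mm long, 13 mm thick, lying on the bench behind the bench spatula; origin under its middle, x along it
- jar: bystander: amber jar 64 mm wide, 110 mm tall; origin under its centre
- beaker: bystander: glass beaker 72 mm wide, 85 mm tall; origin under its centre
- bottle: bystander: white bottle 60 mm wide, 150 mm tall; origin under its centre
Things that resemble listed ones, but are neither listed nor needed, are in the scene too. Leave any green look-alike of the spatula_lid alone.

How it is judged:
By the outcome, as a careful person would: the job done as asked, in the order asked, and still so for the second after the job is handed in, while the arm keeps its last pose, push and grip.
It also fails if it takes over 72 s, if anything falls off the work surface, if the arm or the gripper's body presses on something with over 40 N, if the wrist force passes 120 N, or if a joint passes its speed limit or range.

## Working session

There is one attempt and no reset: what is moved stays moved. The work goes in short steps, Python scripts to look and compute and a tool call to move; the robot and the scene stay as the last step left them, time stands still between calls to the robot, and variables do not carry over. Pictures are saved under pics/ and viewed, and the job is handed in when it is done.

Besides the shell and the picture viewer there is one more tool, called after "Request:" by a JSON object that holds its "name" and its "arguments", one argument or row to a line. carry_out: Moves the arm, as the interface text tells. Its arguments: {"type":"object","properties":{"targets":{"type":"array"},"squeeze":{"type":"number"}},"required":["targets"]}

```bash
mkdir -p pics; ls; python3 - <<'E'
from rig import env,get_image
import cv2,numpy as np
o=env.observe()
for k,v in o.items(): print(k,np.round(v,4).tolist())
print(env.tip_reach)
for n in ["scene","top","wrist"]:
    d=get_image(n); cv2.imwrite(f"pics/a_{n}.png",cv2.resize(d["img"][:,:,::-1],(800,600),interpolation=cv2.INTER_CUBIC))
    print(n,d["fx"],d["fy"],d["cx"],d["cy"],np.array(d["rvec"]).ravel(),np.array(d["tvec"]).ravel())
E
```

```text
pics
time_s 0.0
q [-82.7508, 21.8418, 74.385, -0.0, 83.8577, -12.3353]
qvel [0.1246, -0.0413, -0.1079, -0.0242, 0.1306, -0.0313]
joint_efforts [-0.0001, -44.8456, -23.1272, -0.0003, 0.0048, -0.0]
position [0.1843, -0.5179, 0.2527]
tool_rot [[-0.9421, -0.0002, 0.3352], [-0.3352, 0.0015, -0.9421], [-0.0003, -1.0, -0.0014]]
ft_force [0.4367, -0.0543, -0.241]
wrist_torque [0.0066, 0.0306, -0.0154]
grip_width 0.0854
0.022
scene 451.1546075156175 451.1546075156175 249.1097489711482 192.26602107527953 [ 2.1768655   1.04483834 -0.41350208] [-0.34116921 -0.20121174  1.95118824]
top 412.3979898926172 412.3979898926172 251.91433839715617 185.9973648335552 [ 2.16272486 -2.21615156  0.06456175] [-0.00185933  0.54053449  1.36307616]
wrist 297.3186396354542 297.3186396354542 252.90373188531652 193.05389687382342 [-2.38344701  1.68182639  0.2276064 ] [-0.54852547 -0.03316051  0.37884802]
```

View pics/a_scene.png

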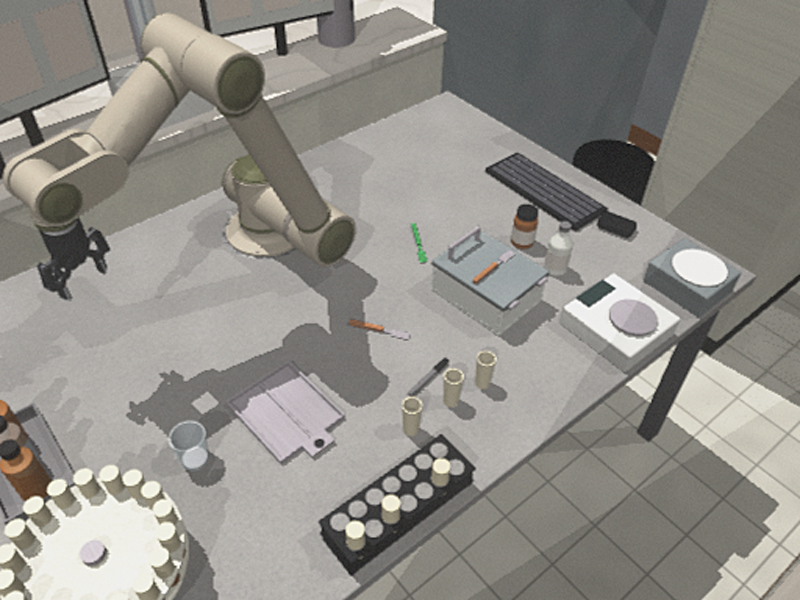

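View pics/a_top.png

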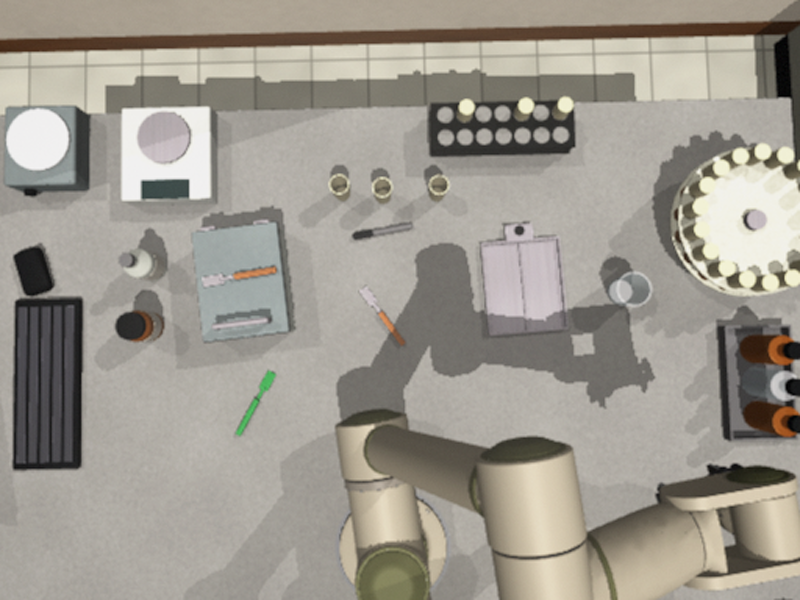

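View pics/a_wrist.png

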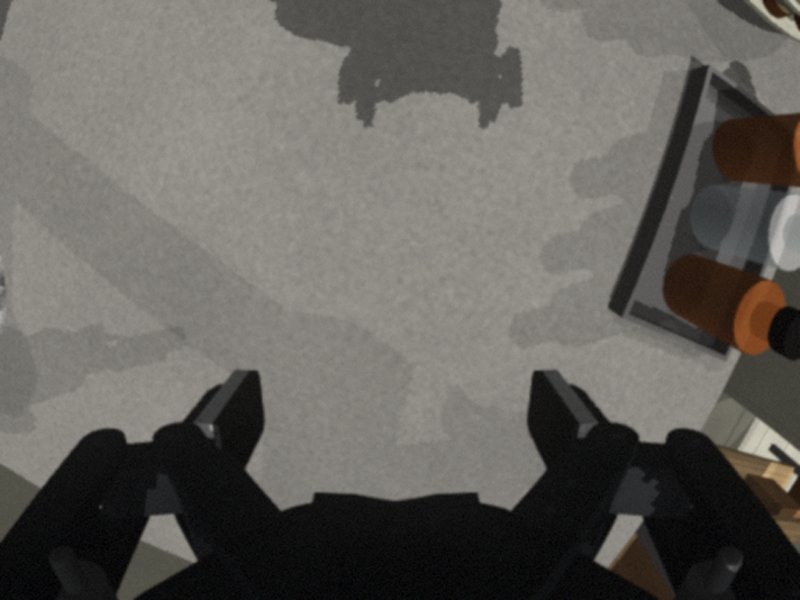

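Top view: desiccator at left (240,280), its spatula at (240,275) with blade to the left. The bench spatula is at (382,315), tray at (522,285) with its tab at (518,232), i.e. away from the robot. The green look-alike is at (255,403). Next, enlarged crops.

```bash
cat > h.py <<'E'
import numpy as np,cv2
from rig import env,get_image
def cam(d):
    R=cv2.Rodrigues(np.array(d["rvec"],float))[0]; t=np.array(d["tvec"],float).ravel(); return R,t
def px2w(d,u,v,z,fish=False):
    R,t=cam(d); x=(u-d["cx"])/d["fx"]; y=(v-d["cy"])/d["fy"]
    if fish:
        r=np.hypot(x,y); s=np.tan(r)/r if r>1e-9 else 1; x*=s;y*=s
    ray=R.T@np.array([x,y,1.]); c=-R.T@t
    return c+ray*(z-c[2])/ray[2]
def w2px(d,p,fish=False):
    R,t=cam(d); q=R@np.array(p,float)+t; x,y=q[0]/q[2],q[1]/q[2]
    if fish:
        r=np.hypot(x,y); s=np.arctan2(r,1)/r if r>1e-9 else 1; x*=s;y*=s
    return d["cx"]+d["fx"]*x,d["cy"]+d["fy"]*y
def crop(d,u0,v0,u1,v1,k,name):
    im=d["img"][v0:v1,u0:u1,::-1]
    im=cv2.resize(im,None,fx=k,fy=k,interpolation=cv2.INTER_CUBIC)
    # ticks every 10 px
    for u in range((u0//10+1)*10,u1,10): cv2.line(im,((u-u0)*k,0),((u-u0)*k,6),(0,0,255),1); cv2.putText(im,str(u),((u-u0)*k-8,16),0,.35,(0,0,255),1)
    for v in range((v0//10+1)*10,v1,10): cv2.line(im,(0,(v-v0)*k),(6,(v-v0)*k),(0,0,255),1); cv2.putText(im,str(v),(8,(v-v0)*k+4),0,.35,(0,0,255),1)
    cv2.imwrite(name,im)
E
python3 - <<'E'
from h import *
d=get_image("top")
crop(d,115,130,195,225,6,"pics/b1.png")
crop(d,215,170,275,230,9,"pics/b2.png")
crop(d,295,135,375,220,7,"pics/b3.png")
E
```

```text
(no output)
```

View pics/b1.png

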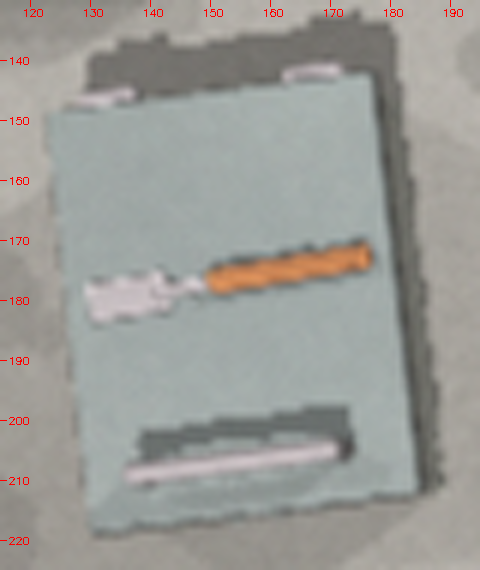

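View pics/b2.png

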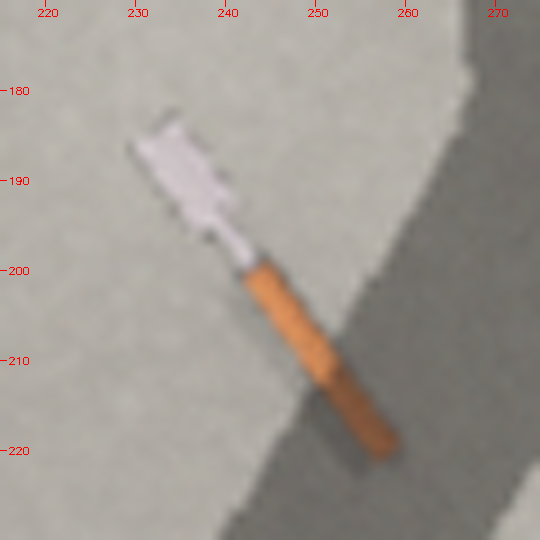

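View pics/b3.png

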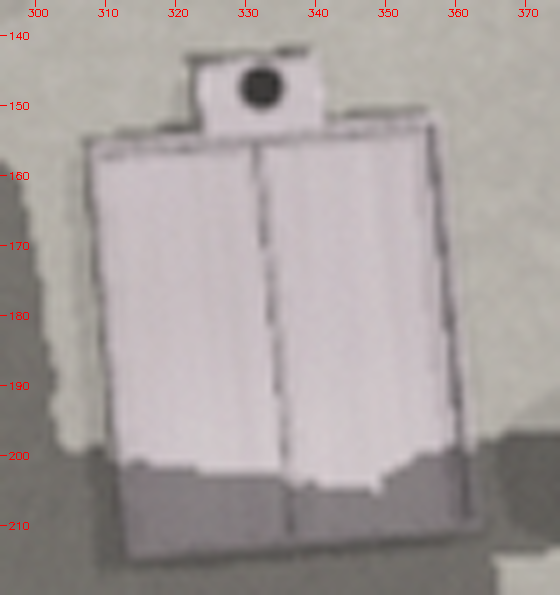

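```bash
python3 - <<'E'
from h import *
d=get_image("top")
def P(n,u,v,z):
    p=px2w(d,u,v,z); print(n,np.round(p*1000,1)); return p
L0=P("lid handle end",177,172.7,.114);L1=P("lid handle front",149.5,176.8,.114);L2=P("blade",129.3,181,.106)
print(np.linalg.norm(L0-L1),np.linalg.norm((L0-L2)[:2]),np.degrees(np.arctan2(*(L1-L0)[[1,0]])),np.degrees(np.arctan2(*(L2-L0)[[1,0]])))
B0=P("b handle end",257.5,220.5,.012);B1=P("b handle front",243.7,199.5,.012);B2=P("blade",232.5,184.5,.004)
print(np.linalg.norm(B0-B1),np.linalg.norm((B0-B2)[:2]),np.degrees(np.arctan2(*(B1-B0)[[1,0]])),np.degrees(np.arctan2(*(B2-B0)[[1,0]])))
T=[P("tray",*a,.014) for a in [(307.5,155.5),(356.5,151.5),(363,210),(313,214.5)]]
print("sides",[round(np.linalg.norm(T[i]-T[(i+1)%4]),4) for i in range(4)],"c",np.mean(T,0)); e=(T[0]+T[1]-T[2]-T[3]); print("yaw",np.degrees(np.arctan2(e[1],e[0])))
P("spot",332.3,147.5,.014)
T=[P("lidc",*a,.102) for a in [(123.5,148.5),(177.5,142),(185,212),(130.5,219)]]
print("sides",[round(np.linalg.norm(T[i]-T[(i+1)%4]),4) for i in range(4)],"c",np.mean(T,0)); e=(T[0]+T[1]-T[2]-T[3]); print("yaw",np.degrees(np.arctan2(e[1],e[0])))
H=P("bar",136.5,208.8,.14),P("bar",171.5,204.8,.14);print(np.linalg.norm(H[0]-H[1]),(H[0]+H[1])/2)
print(np.linalg.norm(e))
E
```

```text
lid handle end [581.6 217.2 114. ]
lid handle front [570.9 303.  114. ]
blade [559.9 368.4 106. ]
0.08649671042196751 0.15278675799422844 97.11434857725396 98.14334660592316
b handle end [424.8 -30.9  12. ]
b handle front [496.   13.6  12. ]
blade [547.8  50.4   4. ]
0.08394063320996746 0.1474059490884151 31.969468835837848 33.45211757736898
tray [ 638.7 -204.5   14. ]
tray [ 648.2 -369.8   14. ]
tray [ 451.2 -383.7   14. ]
tray [ 440.3 -216.4   14. ]
sides [np.float64(0.1655), np.float64(0.1975), np.float64(0.1676), np.float64(0.1988)] c [ 0.544572   -0.29360471  0.014     ]
yaw 3.7272713069652346
spot [ 663.7 -288.9   14. ]
lidc [663.6 387.3 102. ]
lidc [680.1 216.5 102. ]
lidc [458.8 196.  102. ]
lidc [441.1 366.6 102. ]
sides [np.float64(0.1716), np.float64(0.2222), np.float64(0.1715), np.float64(0.2234)] c [0.56090864 0.29159599 0.102     ]
yaw 5.303643888890751
bar [472.  336.9 140. ]
bar [481.6 230.4 140. ]
0.1068949492446212 [0.47679353 0.28366811 0.14      ]
0.4456731818914347
```

Request:
{"name": "carry_out", "arguments": {
  "targets": [
    [[0,392,781,-33,0,0,78],[0,392,781,-33,0,0,78],[0,392,781,-33,0,0,78],[0,392,781,-33,0,0,78],[0,392,781,-33,0,0,78],[0,392,781,-33,0,0,78],[0,392,781,-33,0,0,78],[0,392,781,-33,0,0,78],[0,392,781,-33,0,0,78],[0,392,781,-33,0,0,78],[0,392,781,-33,0,0,78],[0,392,781,-33,0,0,78],[0,392,781,-33,0,0,78],[0,392,781,-33,0,0,78],[0,392,781,-33,0,0,78],[0,392,781,-33,0,0,78],[0,392,781,-33,0,0,78],[0,392,781,-33,0,0,78],[0,392,781,-33,0,0,78],[0,392,781,-33,0,0,78]]
  ]
}}

```text
time_s: 1.92
position: [0.5583, 0.2283, 0.2217]
tool_rot: [[0.132, -0.0, 0.991], [-0.991, -0.0, 0.132], [0.0, -1.0, -0.0]]
ft_force: [0.5, -1.3, 0.1]
grip_width: 0.0854
```

Request:
{"name": "carry_out", "arguments": {
  "targets": [
    [[0,15,30,-2,0,0,0],[0,15,30,-2,0,0,0],[0,15,30,-2,0,0,0],[0,15,30,-2,0,0,0]]
  ]
}}

```text
time_s: 2.25
position: [0.5726, 0.2558, 0.2196]
tool_rot: [[0.132, -0.001, 0.991], [-0.991, -0.0, 0.132], [0.0, -1.0, -0.001]]
ft_force: [-0.6, -0.3, 0.8]
grip_width: 0.0856
```

```bash
python3 - <<'E'
from h import *
o=env.observe();print(o["position"],o["ft_force"])
d=get_image("wrist"); cv2.imwrite("pics/c_w.png",cv2.resize(d["img"][:,:,::-1],(800,600)))
# predicted grip & tip pixels
for p in [(.5757,.263,.114),(.5816,.2172,.114),(.5709,.303,.114),(.5599,.3684,.106),(.472,.3369,.138),(.4816,.2304,.138)]: print(np.array(w2px(d,p,True))*1.5625)
E
```

```text
[0.57264086 0.2557674  0.21955921] [-0.63150872 -0.26425978  0.78317629]
[401.88024357 299.88165821]
[401.13154784 383.33678533]
[403.18407835 219.72971062]
[398.43620773  87.86485033]
[197.50010142 128.64443461]
[204.67430908 351.34631986]
```

View pics/c_w.png

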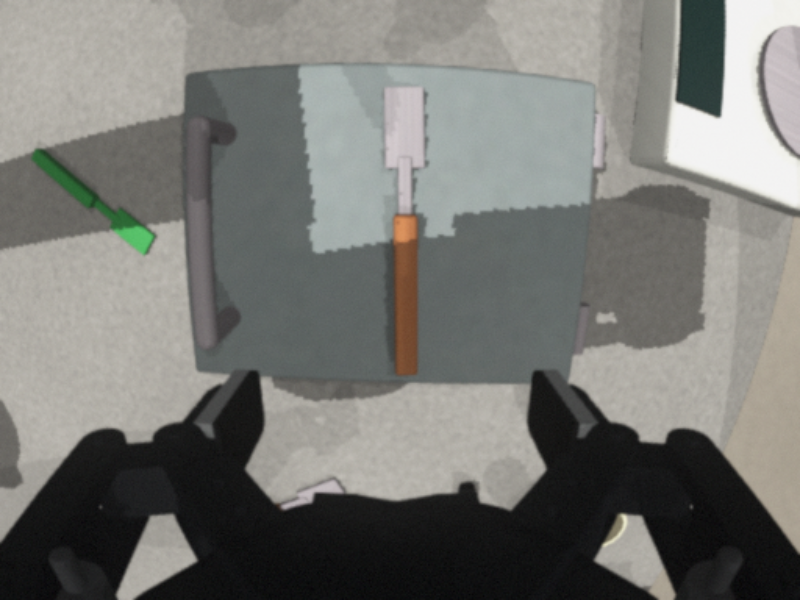

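```bash
python3 - <<'E'
from h import *
d=get_image("wrist")
k=1.5625
for n,u,v,z in [("end",406,374,.114),("front",405,216,.114),("blade",404.5,87,.106),("bar a",200,120,.144),("bar b",207,345,.144)]:
    print(n,np.round(px2w(d,u/k,v/k,z,True)*1000,1))
E
```

```text
end [583.5 222.4 114. ]
front [571.6 304.5 114. ]
blade [563.  368.9 106. ]
bar a [475.5 340.1 144. ]
bar b [485.2 236.1 144. ]
```

Request:
{"name": "carry_out", "arguments": {
  "targets": [
    [[0.6,4,9,0,0,0,0],[0.6,4,9,-30,0,0,0],[0.6,4,9,-60,0,0,0],[0.6,4,9,-75,0,0,0],[0.6,4,9,-84,0,0,0],[0.6,4,9,-88,0,0,0],[0.6,4,9,-90,0,0,0],[0.6,4,9,-90,0,0,0],[0.6,4,9,-90,0,0,0]]
  ],
  "squeeze": 25
}}

```text
time_s: 3.1
position: [0.5774, 0.2652, 0.1311]
tool_rot: [[0.132, 0.002, 0.991], [-0.991, 0.001, 0.132], [-0.0, -1.0, 0.002]]
ft_force: [-0.6, 0.8, -0.1]
grip_width: 0.0341
```

```bash
python3 - <<'E'
from h import *
o=env.observe();print(o["position"],o["ft_force"],o["grip_width"])
d=get_image("wrist"); cv2.imwrite("pics/d_w.png",cv2.resize(d["img"][:,:,::-1],(800,600)))
d=get_image("scene"); crop(d,250,110,370,220,6,"pics/d_s.png")
E
```

```text
[0.57742725 0.26519408 0.13111755] [-0.57085661  0.77793764 -0.05205969] 0.03410558534323735
```

View pics/d_w.png

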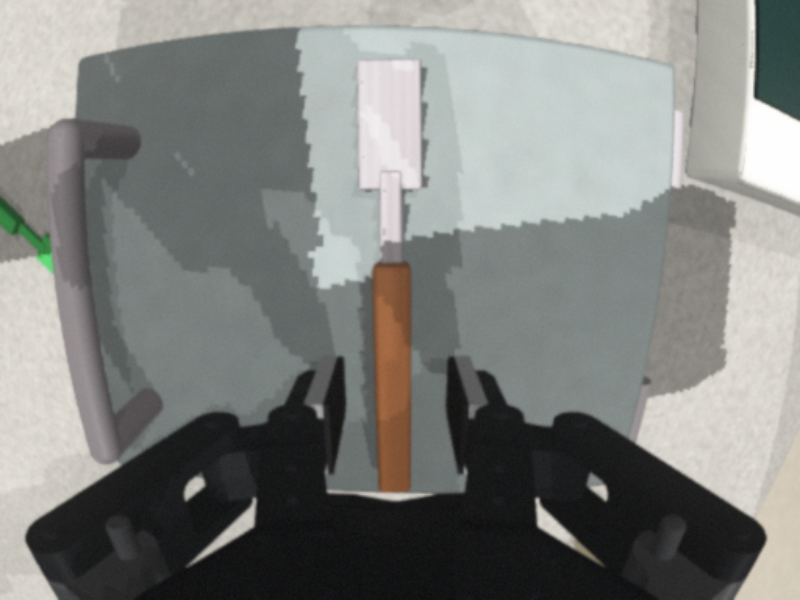

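View pics/d_s.png

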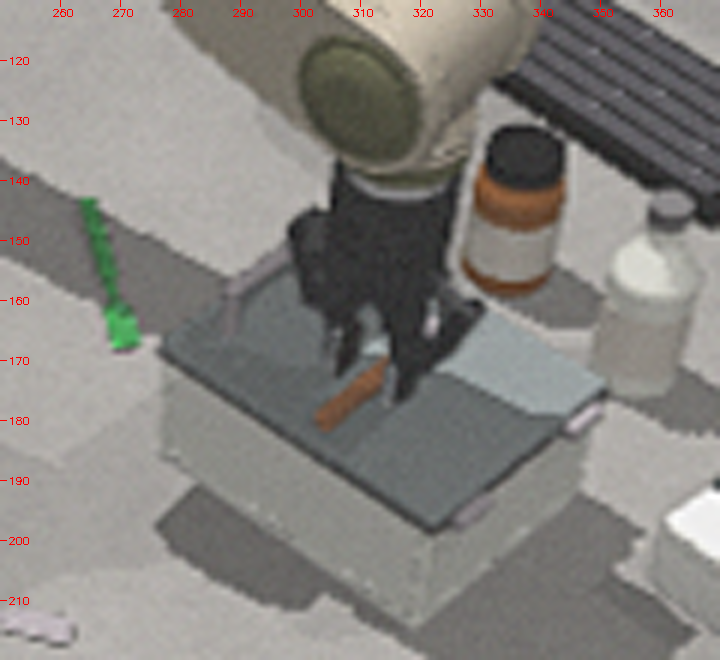

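The spatula handle (wrist 392,380) lies between the fingers (344 and 448). I'll go down a little further, close and lift.

Request:
{"name": "carry_out", "arguments": {
  "targets": [
    [[0.6,0,0,-4,0,0,0],[0.6,0,0,-4,0,0,0],[0.8,0,0,-4,0,0,0],[1,0,0,-4,0,0,0],[1,0,0,-4,0,0,0],[1,0,0,-4,0,0,0],[1,0,0,-4,0,0,0]]
  ],
  "squeeze": 30
}}

```text
time_s: 3.78
position: [0.577, 0.2651, 0.126]
tool_rot: [[0.132, 0.0, 0.991], [-0.991, 0.0, 0.132], [-0.0, -1.0, 0.0]]
ft_force: [-1.0, -0.2, 0.7]
grip_width: 0.0113
```

Request:
{"name": "carry_out", "arguments": {
  "targets": [
    [[1,0,0,10,0,0,0],[1,0,0,40,0,0,0],[1,0,0,75,0,0,0],[1,-59,-603,94,0,0,-94],[1,-59,-603,94,0,0,-94],[1,-59,-603,94,0,0,-94],[1,-59,-603,94,0,0,-94],[1,-59,-603,94,0,0,-94],[1,-59,-603,94,0,0,-94],[1,-59,-603,94,0,0,-94],[1,-59,-603,94,0,0,-94],[1,-59,-603,94,0,0,-94],[1,-59,-603,94,0,0,-94],[1,-59,-603,94,0,0,-94],[1,-59,-603,94,0,0,-94],[1,-59,-603,94,0,0,-94],[1,-59,-603,94,0,0,-94],[1,-59,-603,94,0,0,-94],[1,-59,-603,94,0,0,-94],[1,-59,-603,94,0,0,-94]]
  ],
  "squeeze": 40
}}

```text
time_s: 5.45
position: [0.5175, -0.3388, 0.22]
tool_rot: [[-0.998, -0.0, 0.061], [-0.061, 0.0, -0.998], [-0.0, -1.0, -0.0]]
ft_force: [0.5, 0.2, -1.1]
grip_width: 0.0108
```

```bash
python3 - <<'E'
from h import *
o=env.observe();print(o["position"],o["ft_force"],o["grip_width"],o["q"])
d=get_image("wrist"); cv2.imwrite("pics/e_w.png",cv2.resize(d["img"][:,:,::-1],(800,600)))
d=get_image("top"); cv2.imwrite("pics/e_t.png",cv2.resize(d["img"][:,:,::-1],(800,600)))
E
```

```text
[ 0.51749305 -0.33877163  0.21998792] [ 0.47180456  0.18540239 -1.10504509] 0.010783076856431966 [-4.41666990e+01  3.00907501e+01  6.59472250e+01  1.37493227e-02
  8.39769940e+01  4.23597336e+01]
```

View pics/e_w.png

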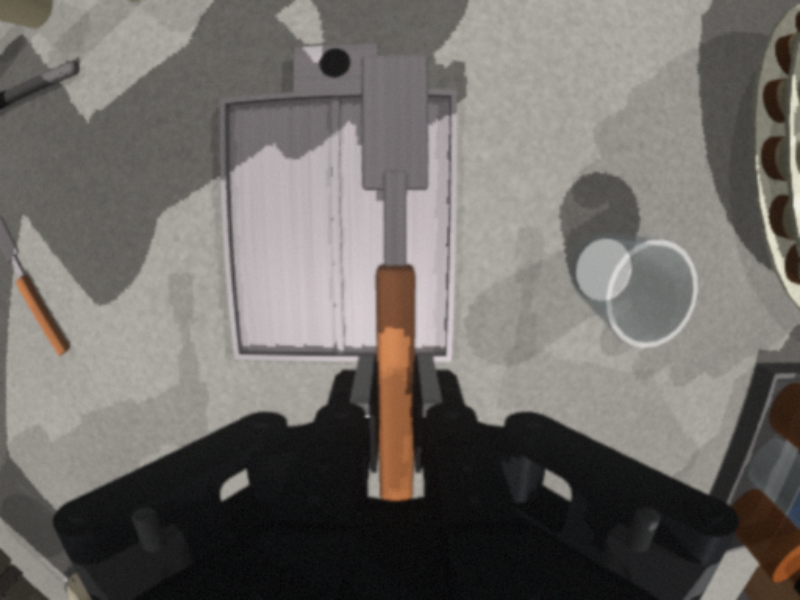

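View pics/e_t.png

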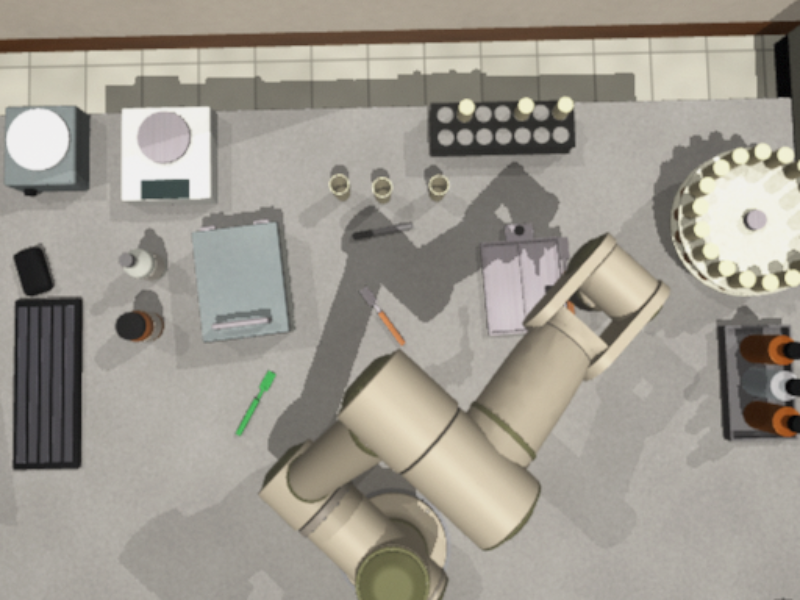

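```bash
python3 - <<'E'
from h import *
d=get_image("wrist"); k=1.5625
T=[]
for n,u,v,z in [("tl",221,102,.014),("tr",456,94,.014),("br",451,359,.014),("bl",236,358,.014),("rib top",336,97,.008),("rib bot",341,350,.008),("spot",334,63,.014),("h front",396,267,.208),("h end",397,499,.208),("blade",395,56,.2)]:
    p=px2w(d,u/k,v/k,z,True)*1000; T.append(p); print(n,np.round(p,1))
c=np.mean(T[:4],0);print(c); 
for a,b in [(3,0),(2,1),(5,4)]: print(np.degrees(np.arctan2(*(T[b]-T[a])[[1,0]])))
E
```

```text
tl [ 637.7 -201.8   14. ]
tr [ 648.  -369.8   14. ]
br [ 453.6 -382.4   14. ]
bl [ 442.1 -214.5   14. ]
rib top [ 641.5 -286.     8. ]
rib bot [ 453.3 -298.     8. ]
spot [ 665.6 -283.7   14. ]
h front [ 559.4 -333.6  208. ]
h end [ 475.7 -339.3  208. ]
blade [ 622.6 -329.3  200. ]
[ 545.34823692 -292.14185279   14.        ]
3.7235924255840307
3.690333362207686
3.6529327250903427
```

Tray centre and yaw agree with the top view, and the spatula sits within 2 mm of the channel's middle. Lowering.

Request:
{"name": "carry_out", "arguments": {
  "targets": [
    [[1,0,0,-40,0,0,0],[1,0,0,-80,0,0,0],[1,0,0,-120,0,0,0],[1,0,0,-150,0,0,0],[1,0,0,-170,0,0,0],[1,0,0,-180,0,0,0],[1,0,0,-186,0,0,0],[1,0,0,-189,0,0,0],[1,0,0,-190,0,0,0],[1,0,0,-191,0,0,0],[1,0,0,-191,0,0,0]]
  ]
}}

```text
time_s: 6.52
position: [0.5183, -0.3382, 0.0299]
tool_rot: [[-0.998, 0.001, 0.063], [-0.063, -0.001, -0.998], [-0.001, -1.0, 0.001]]
ft_force: [-0.5, 0.1, 0.2]
grip_width: 0.0108
```

Request:
{"name": "carry_out", "arguments": {
  "targets": [
    [[1,0,0,-1,0,0,0],[1,0,0,-1,0,0,0],[0.85,0,0,-1,0,0,0],[0.65,0,0,-1,0,0,0],[0.65,0,0,-1,0,0,0],[0.65,0,0,0,0,0,0]]
  ]
}}

```text
time_s: 7.02
position: [0.5178, -0.3379, 0.0288]
tool_rot: [[-0.998, -0.0, 0.062], [-0.062, 0.0, -0.998], [0.0, -1.0, -0.0]]
ft_force: [-0.1, 0.3, 0.2]
grip_width: 0.0298
```

```bash
python3 - <<'E'
from h import *
o=env.observe();print(o["position"],o["ft_force"],o["grip_width"])
d=get_image("wrist"); cv2.imwrite("pics/f_w.png",cv2.resize(d["img"][:,:,::-1],(800,600)))
E
```

```text
[ 0.51784429 -0.33792544  0.02883795] [-0.10880468  0.27764126  0.24739291] 0.029845554663218837
```

View pics/f_w.png

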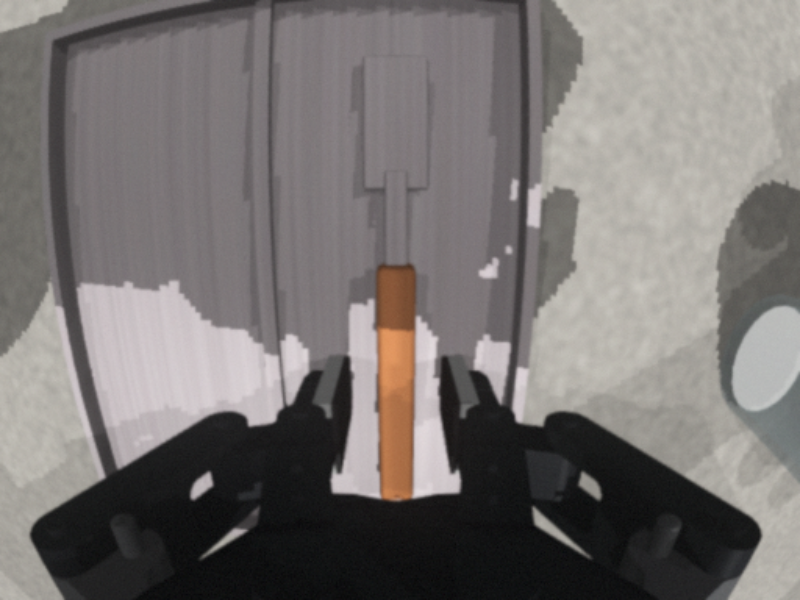

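Spatula 1 lies flat in the right channel, free of the fingers. Next is the bench spatula.

Request:
{"name": "carry_out", "arguments": {
  "targets": [
    [[0.65,0,0,20,0,0,0],[0.65,0,0,60,0,0,0],[0.65,0,0,100,0,0,0],[0.6,0,0,140,0,0,0],[0.6,-56,331,141,0,0,29],[0.6,-56,331,141,0,0,29],[0.6,-56,331,141,0,0,29],[0.6,-56,331,141,0,0,29],[0.6,-56,331,141,0,0,29],[0.6,-56,331,141,0,0,29],[0.6,-56,331,141,0,0,29],[0.6,-56,331,141,0,0,29],[0.6,-56,331,141,0,0,29],[0.6,-56,331,141,0,0,29]]
  ]
}}

```text
time_s: 8.23
position: [0.4615, -0.0051, 0.1703]
tool_rot: [[-0.841, 0.0, 0.542], [-0.542, -0.0, -0.841], [-0.0, -1.0, 0.0]]
ft_force: [-0.2, -0.8, -0.1]
grip_width: 0.0339
```

```bash
python3 - <<'E'
from h import *
o=env.observe();print(o["position"],o["ft_force"],o["grip_width"])
d=get_image("wrist"); cv2.imwrite("pics/g_w.png",cv2.resize(d["img"][:,:,::-1],(800,600)))
E
```

```text
[ 0.4614931  -0.00509626  0.17025282] [-0.24760177 -0.81027437 -0.07878394] 0.03392252940901247
```

View pics/g_w.png

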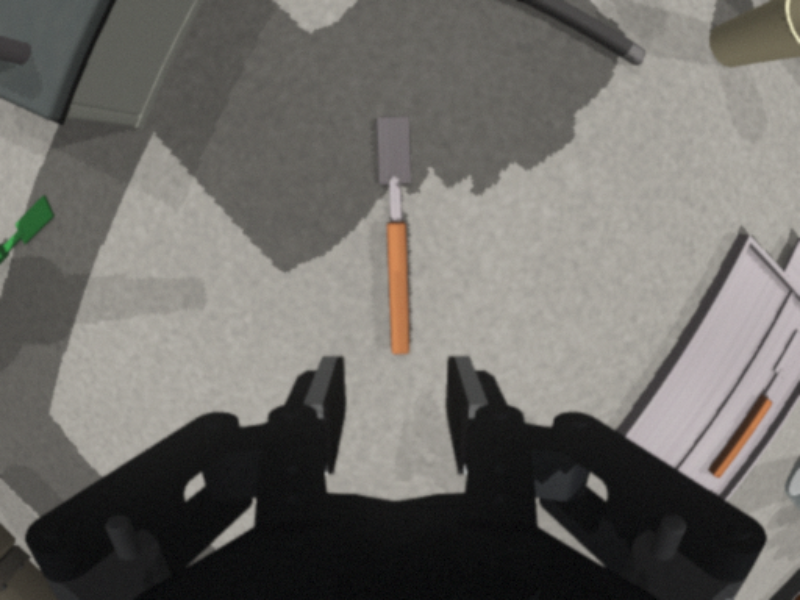

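```bash
python3 - <<'E'
from h import *
d=get_image("wrist"); k=1.5625
P=[px2w(d,u/k,v/k,z,True)*1000 for u,v,z in [(400,353,.012),(397.5,223,.012),(393,118,.004)]]
for p in P: print(np.round(p,1))
a=P[2]-P[0]; th=np.arctan2(a[1],a[0]); a2=P[1]-P[0]; print(np.degrees(th),np.degrees(np.arctan2(a2[1],a2[0])),np.hypot(*a[:2]))
c=(P[0]+P[2])/2; print("center",c,"grip",c[:2]-30*np.array([np.cos(th),np.sin(th)]))
E
```

```text
[427.7 -31.7  12. ]
[496.7  14.6  12. ]
[549.3  51.5   4. ]
34.39083185840029 33.85084615458621 147.39122255756538
center [488.48149173   9.91807602   8.        ] grip [463.72537502  -7.02697297]
```

Request:
{"name": "carry_out", "arguments": {
  "targets": [
    [[0.6,1,-2,-35,0,0,1],[0.6,1,-2,-75,0,0,1],[0.6,1,-2,-110,0,0,1],[0.6,1,-2,-130,0,0,1],[0.6,1,-2,-140,0,0,1],[0.6,1,-2,-143,0,0,1],[0.6,1,-2,-145,0,0,1],[0.6,1,-2,-145,0,0,1],[0.8,1,-2,-145,0,0,1],[1,1,-2,-145,0,0,1],[1,1,-2,-145,0,0,1],[1,1,-2,-145,0,0,1],[1,1,-2,-145,0,0,1],[1,1,-2,-145,0,0,1]]
  ],
  "squeeze": 40
}}

```text
time_s: 9.5
position: [0.4634, -0.0092, 0.0258]
tool_rot: [[-0.833, 0.002, 0.553], [-0.553, -0.001, -0.833], [-0.001, -1.0, 0.002]]
ft_force: [-1.5, -1.7, 7.2]
grip_width: 0.0107
```

Request:
{"name": "carry_out", "arguments": {
  "targets": [
    [[1,0,0,15,0,0,0],[1,0,0,50,0,0,0],[1,0,0,85,0,0,0],[1,49,-242,100,0,0,-30],[1,49,-242,100,0,0,-30],[1,49,-242,100,0,0,-30],[1,49,-242,100,0,0,-30],[1,49,-242,100,0,0,-30],[1,49,-242,100,0,0,-30],[1,49,-242,100,0,0,-30],[1,49,-242,100,0,0,-30],[1,49,-242,100,0,0,-30],[1,49,-242,100,0,0,-30]]
  ]
}}

```text
time_s: 10.58
position: [0.5117, -0.2497, 0.1249]
tool_rot: [[-0.998, -0.0, 0.064], [-0.064, 0.001, -0.998], [0.0, -1.0, -0.001]]
ft_force: [-0.2, 0.4, -0.2]
grip_width: 0.0101
```

```bash
python3 - <<'E'
from h import *
o=env.observe();print(o["position"],o["ft_force"],o["grip_width"])
d=get_image("wrist"); cv2.imwrite("pics/i_w.png",cv2.resize(d["img"][:,:,::-1],(800,600)))
E
```

```text
[ 0.51165332 -0.24966946  0.12494798] [-0.22010597  0.42345857 -0.24267723] 0.010146122813946327
```

View pics/i_w.png

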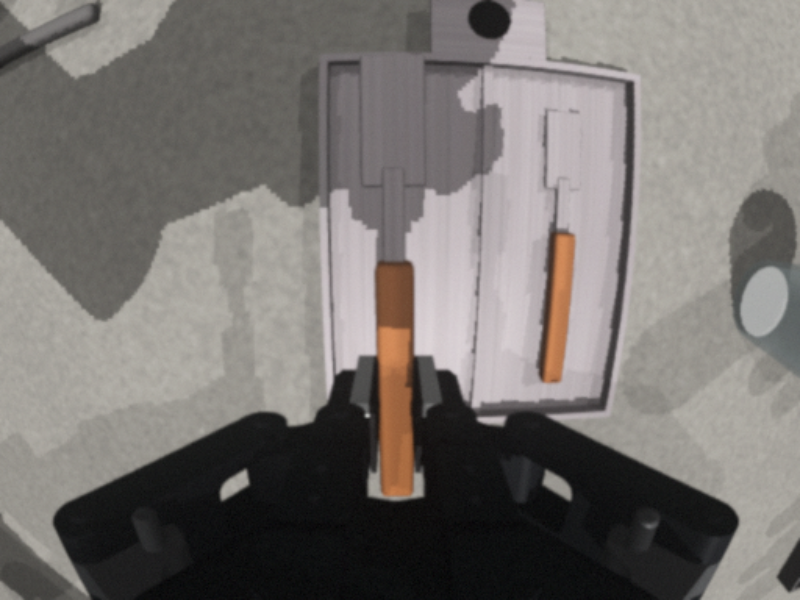

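Request:
{"name": "carry_out", "arguments": {
  "targets": [
    [[1,1,-2,-35,0,0,0],[1,1,-2,-65,0,0,0],[1,1,-2,-82,0,0,0],[1,1,-2,-90,0,0,0],[1,1,-2,-93,0,0,0],[1,1,-2,-94,0,0,0],[1,1,-2,-95,0,0,0],[1,1,-2,-95,0,0,0],[0.85,1,-2,-95,0,0,0],[0.65,1,-2,-95,0,0,0],[0.65,1,-2,-95,0,0,0],[0.65,1,-2,-94,0,0,0]]
  ]
}}

```text
time_s: 11.63
position: [0.5129, -0.253, 0.0311]
tool_rot: [[-0.998, 0.0, 0.062], [-0.062, -0.0, -0.998], [-0.0, -1.0, 0.0]]
ft_force: [0.1, 0.7, -0.0]
grip_width: 0.0304
```

Request:
{"name": "carry_out", "arguments": {
  "targets": [
    [[0.65,0,0,20,0,0,0],[0.65,0,0,60,0,0,0],[0.65,0,0,100,0,0,0],[0.65,0,0,140,0,0,0],[0.6,0,0,190,0,0,0],[0.6,0,0,190,0,0,0],[0.6,0,0,190,0,0,0]]
  ]
}}

```text
time_s: 12.22
position: [0.5137, -0.2535, 0.2243]
tool_rot: [[-0.998, 0.006, 0.063], [-0.063, -0.004, -0.998], [-0.005, -1.0, 0.005]]
ft_force: [-0.7, -0.3, -0.2]
grip_width: 0.0341
```

```bash
python3 - <<'E'
from h import *
o=env.observe();print(o["position"],o["ft_force"],o["grip_width"])
d=get_image("wrist"); cv2.imwrite("pics/j_w.png",cv2.resize(d["img"][:,:,::-1],(800,600)))
E
```

```text
[ 0.51367293 -0.25347627  0.22434376] [-0.73126402 -0.26796303 -0.222413  ] 0.034139080848407534
```

View pics/j_w.png

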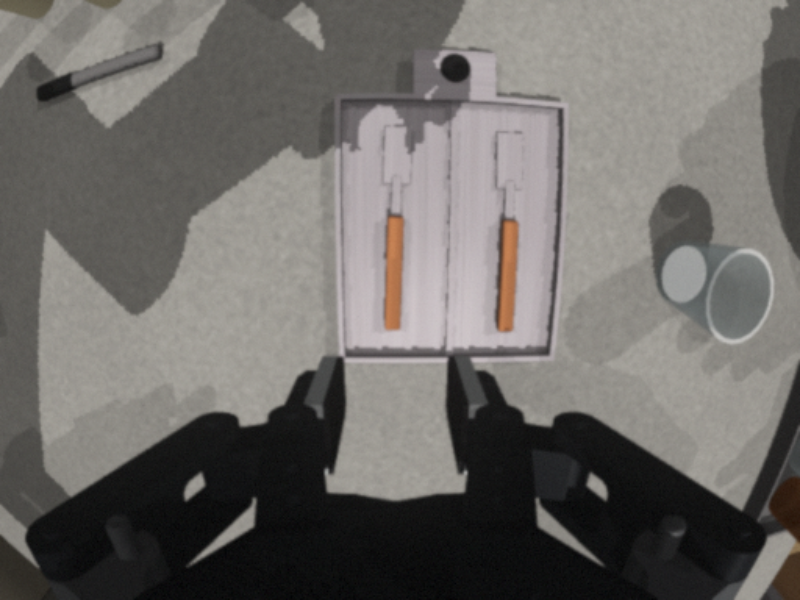

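Both spatulas lie one per channel with blades (397,150) and (510,155) towards the tab (455,68). On to the lid handle.

Request:
{"name": "carry_out", "arguments": {
  "targets": [
    [[0.5,-35,539,0,0,0,91.7],[0.5,-35,539,0,0,0,91.7],[0.5,-35,539,0,0,0,91.7],[0.5,-35,539,0,0,0,91.7],[0.5,-35,539,0,0,0,91.7],[0.5,-35,539,0,0,0,91.7],[0.5,-35,539,0,0,0,91.7],[0.5,-35,539,0,0,0,91.7],[0.5,-35,539,0,0,0,91.7],[0.5,-35,539,0,0,0,91.7],[0.5,-35,539,0,0,0,91.7],[0.5,-35,539,0,0,0,91.7],[0.5,-35,539,0,0,0,91.7],[0.5,-35,539,0,0,0,91.7],[0.5,-35,539,0,0,0,91.7],[0.5,-35,539,0,0,0,91.7],[0.5,-35,539,0,0,0,91.7],[0.5,-35,539,0,0,0,91.7]]
  ]
}}

```text
time_s: 13.77
position: [0.4781, 0.2848, 0.2204]
tool_rot: [[0.09, -0.001, 0.996], [-0.996, -0.0, 0.09], [0.0, -1.0, -0.001]]
ft_force: [0.5, -0.4, -0.1]
grip_width: 0.0425
```

```bash
python3 - <<'E'
from h import *
o=env.observe();print(o["position"],o["ft_force"],o["grip_width"],np.round(o["q"],1))
d=get_image("wrist"); cv2.imwrite("pics/k_w.png",cv2.resize(d["img"][:,:,::-1],(800,600)))
E
```

```text
[0.47813581 0.28481592 0.22044692] [ 0.52558748 -0.37619129 -0.08735628] 0.04250875012839969 [18.6 23.9 76.5 -0.  79.6 13.5]
```

View pics/k_w.png

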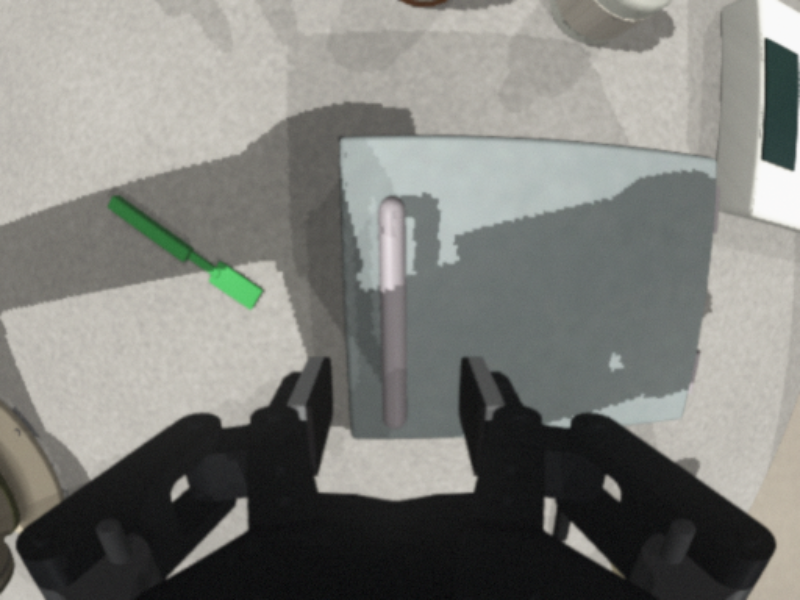

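```bash
python3 - <<'E'
from h import *
d=get_image("wrist"); k=1.5625
P=[px2w(d,u/k,v/k,z,True)*1000 for u,v,z in [(391,198,.140),(395,428,.140),(392,200,.144),(394.5,400,.144)]]
for p in P: print(np.round(p,1))
a=P[0]-P[1];print(np.hypot(*a[:2]),np.degrees(np.arctan2(-a[0],a[1])),(P[0]+P[1])/2)
T=[px2w(d,u/k,v/k,.102,True)*1000 for u,v in [(341,138),(351,437),(685,418),(716,158)]]
for p in T:print(np.round(p,1))
E
```

```text
[471.8 343.3 140. ]
[483.4 232.8 140. ]
[472.3 342.7 144. ]
[481.6 250.6 144. ]
111.17136609698817 6.017062835427662 [477.59032436 288.03328503 140.        ]
[443.5 370.6 102. ]
[459.7 201.2 102. ]
[683.8 222.8 102. ]
[662.6 393.7 102. ]
```

Request:
{"name": "carry_out", "arguments": {
  "targets": [
    [[0.5,0,2,-30,0,0,0.4],[0.5,0,2,-55,0,0,0.4],[0.5,0,2,-70,0,0,0.4],[0.5,0,2,-77,0,0,0.4],[0.5,0,2,-79,0,0,0.4],[0.5,0,2,-79,0,0,0.4],[0.5,0,2,-79,0,0,0.4]]
  ]
}}

```text
time_s: 14.45
position: [0.4785, 0.2881, 0.1429]
tool_rot: [[0.099, 0.002, 0.995], [-0.995, 0.001, 0.099], [-0.0, -1.0, 0.002]]
ft_force: [0.1, 0.0, -0.6]
grip_width: 0.043
```

```bash
python3 - <<'E'
from h import *
o=env.observe();print(o["position"],o["ft_force"],o["grip_width"])
d=get_image("wrist"); cv2.imwrite("pics/l_w.png",cv2.resize(d["img"][:,:,::-1],(800,600)))
d=get_image("scene"); crop(d,250,110,370,220,6,"pics/l_s.png")
E
```

```text
[0.47847537 0.28808135 0.14294952] [ 0.13094462  0.00662073 -0.59968176] 0.042982788135279976
```

View pics/l_w.png

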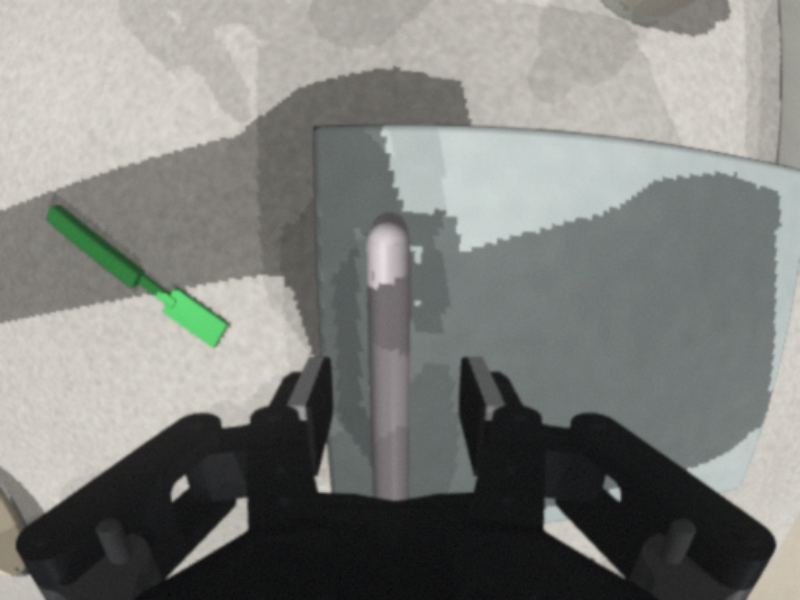

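View pics/l_s.png

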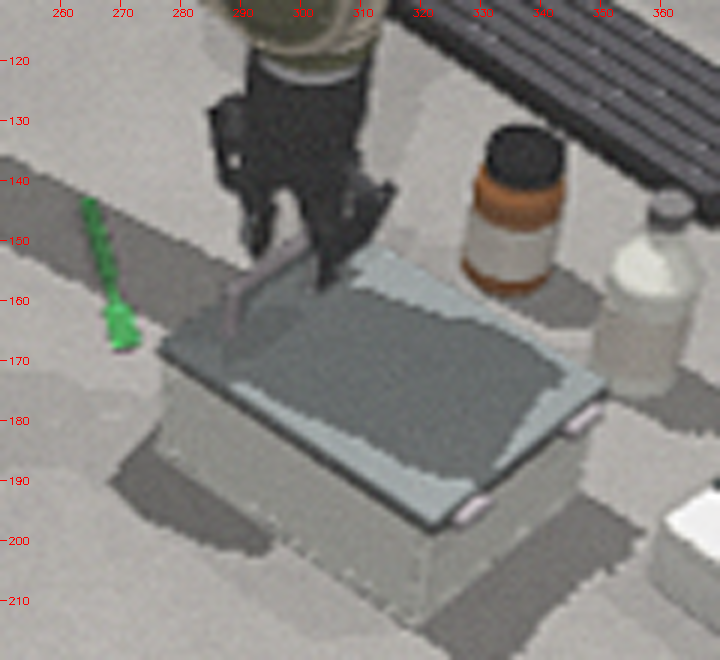

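The bar (389,400) is between the fingers, about 2 mm towards the left one. Shifting a little and closing.

Request:
{"name": "carry_out", "arguments": {
  "targets": [
    [[0.5,-2,0,-2,0,0,0],[0.7,-2,0,-2,0,0,0],[0.8,-2,0,-2,0,0,0],[0.85,-2,0,-2,0,0,0],[1,-2,0,-2,0,0,0],[1,-2,0,-2,0,0,0],[1,-2,0,-2,0,0,0],[1,-2,0,-2,0,0,0]]
  ],
  "squeeze": 80
}}

```text
time_s: 15.22
position: [0.4765, 0.2882, 0.1403]
tool_rot: [[0.099, 0.002, 0.995], [-0.995, 0.0, 0.099], [-0.0, -1.0, 0.002]]
ft_force: [4.0, 1.5, 2.2]
grip_width: 0.0093
```

Request:
{"name": "carry_out", "arguments": {
  "targets": [
    [[1,0.2,0,1,0,0.3,0],[1,0.5,0,2,-0.1,0.6,0],[1,0.8,0.1,3,-0.1,0.9,0],[1,1.0,0.1,3.9,-0.1,1.1,0],[1,1.3,0.1,4.9,-0.1,1.4,0],[1,1.6,0.2,5.8,-0.2,1.7,0],[1,1.8,0.2,6.8,-0.2,2,0],[1,2.1,0.2,7.8,-0.2,2.3,0],[1,2.1,0.2,7.8,-0.2,2.3,0],[1,2.1,0.2,7.8,-0.2,2.3,0]]
  ]
}}

```text
time_s: 16.05
position: [0.4783, 0.2884, 0.1465]
tool_rot: [[0.099, -0.041, 0.994], [-0.995, -0.003, 0.099], [-0.001, -0.999, -0.041]]
ft_force: [5.8, 2.7, -9.5]
grip_width: 0.0095
```

```bash
python3 - <<'E'
from h import *
o=env.observe();print(o["position"],o["ft_force"],o["wrist_torque"],o["grip_width"])
d=get_image("scene"); crop(d,250,110,370,220,6,"pics/m_s.png")
E
```

```text
[0.47825797 0.28835298 0.14648072] [ 5.79466592  2.74451501 -9.49026689] [ 0.4264339  -1.14437326  0.03304903] 0.009475948031309288
```

View pics/m_s.png

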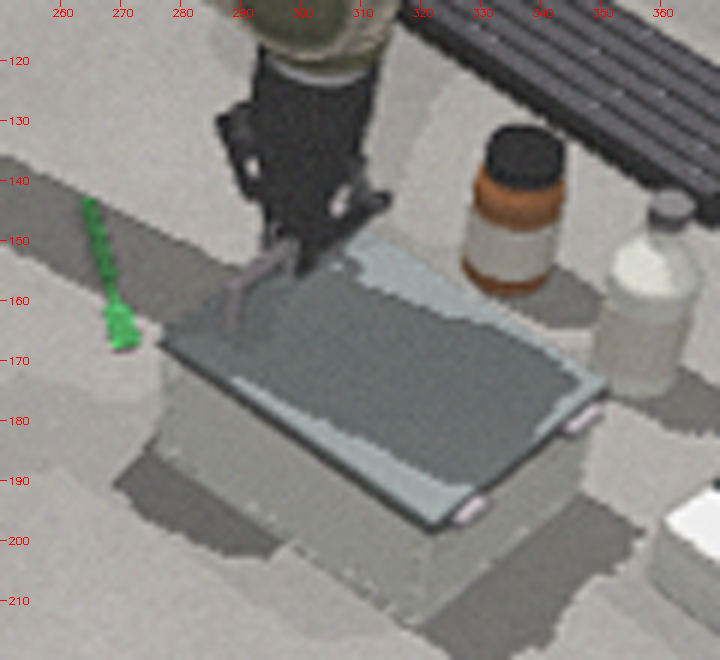

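Request:
{"name": "carry_out", "arguments": {
  "targets": [
    [[1,0.3,0,1,0,0.3,0],[1,0.6,0.1,2,-0.1,0.6,0],[1,0.9,0.1,3,-0.1,0.9,0],[1,1.2,0.1,4,-0.1,1.2,0],[1,1.5,0.2,5,-0.2,1.5,0],[1,1.9,0.2,6,-0.2,1.8,0],[1,2.2,0.2,7,-0.2,2.1,0],[1,2.6,0.3,8,-0.2,2.4,0],[1,3,0.3,9.5,-0.3,2.8,0],[1,3,0.3,9.5,-0.3,2.8,0],[1,3,0.3,9.5,-0.3,2.8,0]]
  ]
}}

```text
time_s: 17.02
position: [0.4814, 0.2887, 0.1564]
tool_rot: [[0.099, -0.089, 0.991], [-0.995, -0.009, 0.098], [-0.0, -0.996, -0.089]]
ft_force: [6.2, 1.5, -6.1]
grip_width: 0.0096
```

```bash
python3 - <<'E'
from h import *
o=env.observe();print(o["position"],o["ft_force"],o["wrist_torque"],o["grip_width"])
d=get_image("scene"); crop(d,250,110,370,220,6,"pics/n_s.png")
E
```

```text
[0.48140504 0.28866799 0.15636417] [ 6.22807077  1.49050044 -6.11610224] [ 0.34656005 -1.10692267  0.02228621] 0.00956870176240574
```

View pics/n_s.png

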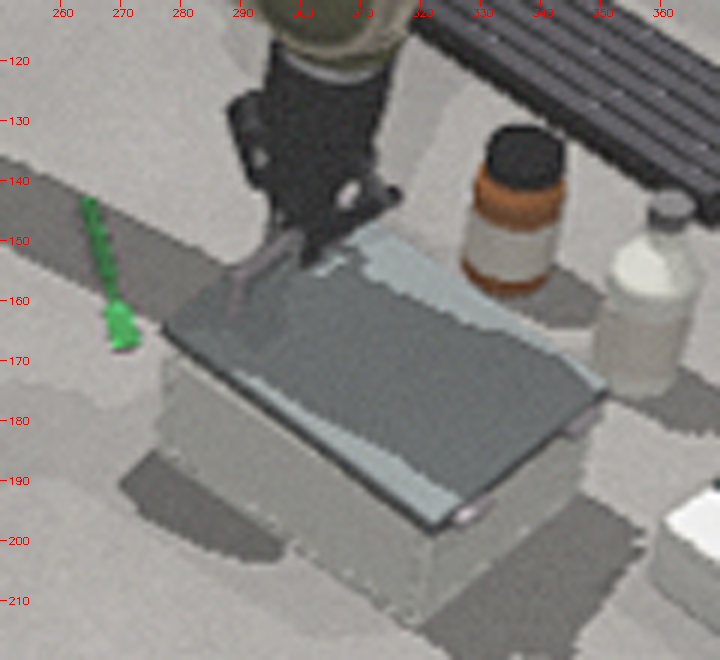

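Request:
{"name": "carry_out", "arguments": {
  "targets": [
    [[1,0.4,0,1.2,0,0.3,0],[1,0.9,0.1,2.5,0,0.7,0],[1,1.4,0.1,4,-0.1,1.1,0],[1,2,0.2,5.5,-0.2,1.6,0],[1,2.5,0.2,7,-0.2,2,0],[1,3.1,0.3,8.5,-0.2,2.5,0],[1,3.7,0.3,10,-0.3,2.9,0],[1,4.3,0.4,11.5,-0.3,3.4,0],[1,4.8,0.5,13,-0.4,3.8,0],[1,4.8,0.5,13,-0.4,3.8,0],[1,4.8,0.5,13,-0.4,3.8,0],[1,4.8,0.5,13,-0.4,3.8,0]]
  ]
}}

```text
time_s: 18.07
position: [0.4862, 0.2892, 0.169]
tool_rot: [[0.099, -0.155, 0.983], [-0.995, -0.015, 0.098], [0.0, -0.988, -0.155]]
ft_force: [6.7, 2.5, -8.5]
grip_width: 0.0097
```

```bash
python3 - <<'E'
from h import *
o=env.observe();print(o["position"],o["ft_force"],o["wrist_torque"],o["grip_width"])
d=get_image("scene"); crop(d,250,110,370,220,6,"pics/o_s.png"); d0=d
c=np.array([.5609,.2916]); y=np.radians(5.4); ex=np.array([np.cos(y),np.sin(y)]); ey=np.array([-ex[1],ex[0]])
for th in [0,.09,.135,.16,.18]:
  for s in (-86,86):
    # lid top front corner rel hinge: (-222, +12)
    r=np.array([-.222,.012]); x=r[0]*np.cos(th)+r[1]*np.sin(th); z=-r[0]*np.sin(th)+r[1]*np.cos(th)
    p=c+ex*(.110+x)+ey*s/1000
    print(th,s,np.round(w2px(d,(p[0],p[1],.09+z)),1),end=' ')
  print(-r[0]*np.sin(th))
d=get_image("wrist"); cv2.imwrite("pics/o_w.png",cv2.resize(d["img"][:,:,::-1],(800,600)))
E
```

```text
[0.48624322 0.28917439 0.16902426] [ 6.72368573  2.4875352  -8.51883019] [ 0.34939392 -1.33410017 -0.00492463] 0.009721659234585319
0 -86 [275.1 165.5] 0 86 [304.7 145.2] 0.0
0.09 -86 [275.7 161.9] 0.09 86 [305.5 141.6] 0.01995303792195845
0.135 -86 [276.1 160.1] 0.135 86 [306.1 139.9] 0.029879049043631326
0.16 -86 [276.4 159.2] 0.16 86 [306.5 138.9] 0.03536864186836261
0.18 -86 [276.7 158.4] 0.18 86 [306.8 138.2] 0.03974456530053297
```

View pics/o_s.png

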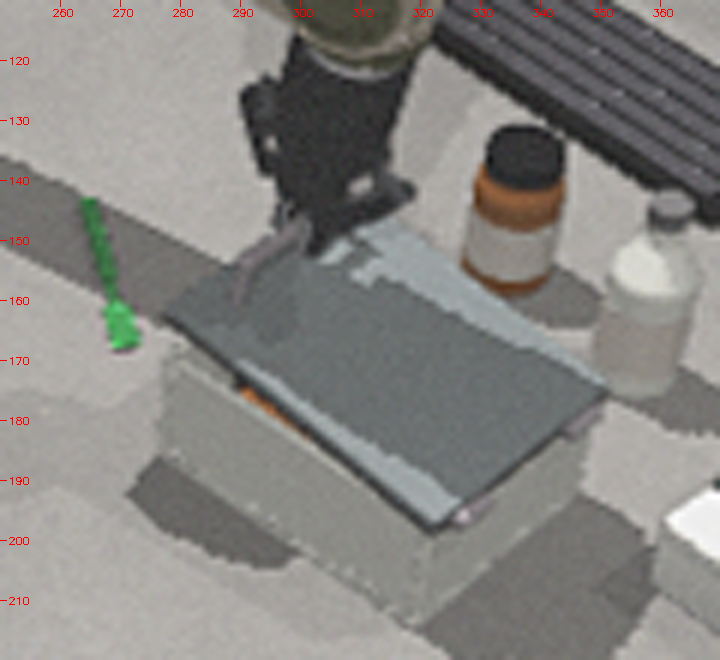

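View pics/o_w.png

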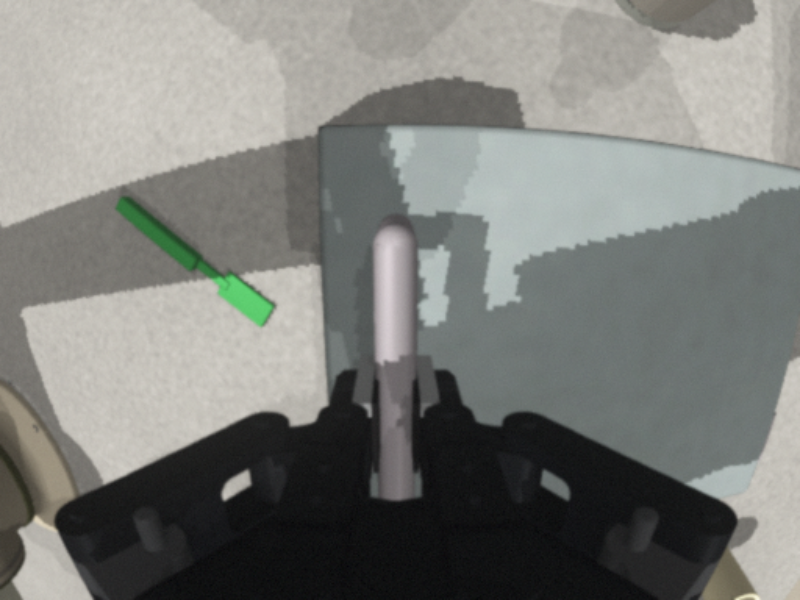

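Request:
{"name": "carry_out", "arguments": {
  "targets": [
    [[1,0.3,0,0.8,0,0.2,0],[1,0.6,0.1,1.5,0,0.4,0],[1,0.6,0.1,1.5,0,0.4,0],[1,0.6,0.1,1.5,0,0.4,0],[1,0.6,0.1,1.5,0,0.4,0],[1,0.6,0.1,1.5,0,0.4,0],[1,0.6,0.1,1.5,0,0.4,0],[1,0.6,0.1,1.5,0,0.4,0]]
  ]
}}

```text
time_s: 18.83
position: [0.4868, 0.2892, 0.1704]
tool_rot: [[0.099, -0.162, 0.982], [-0.995, -0.016, 0.097], [-0.0, -0.987, -0.162]]
ft_force: [6.6, 1.7, -7.7]
grip_width: 0.0093
```

```bash
python3 - <<'E'
from h import *
o=env.observe();print(o["position"],o["ft_force"],o["qvel"],o["grip_width"])
d=get_image("scene"); crop(d,265,135,325,195,12,"pics/p_s.png")
d=get_image("top"); cv2.imwrite("pics/p_t.png",cv2.resize(d["img"][:,:,::-1],(800,600)))
print(env.observe()["position"])
im=cv2.imread("pics/l_s.png")[150:510,90:450]; cv2.imwrite("pics/p_l.png",cv2.resize(im,None,fx=2,fy=2))
E
```

```text
[0.48684133 0.28922529 0.17043761] [ 6.61549389  1.67389086 -7.7417519 ] [-0.03018067 -0.01474447 -0.00106695  0.02989955 -0.058971    0.00777427] 0.009325469776992406
[0.48684565 0.28923885 0.17044187]
```

View pics/p_s.png

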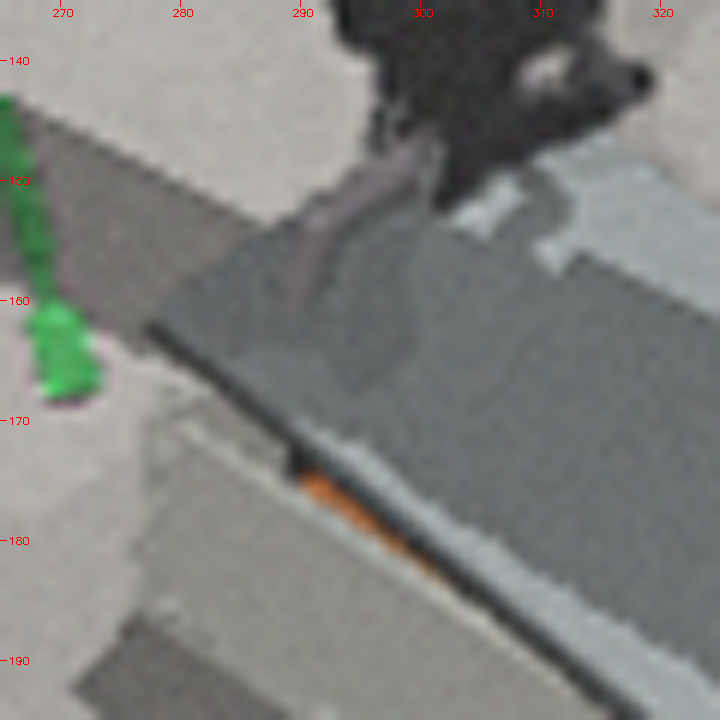

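View pics/p_l.png

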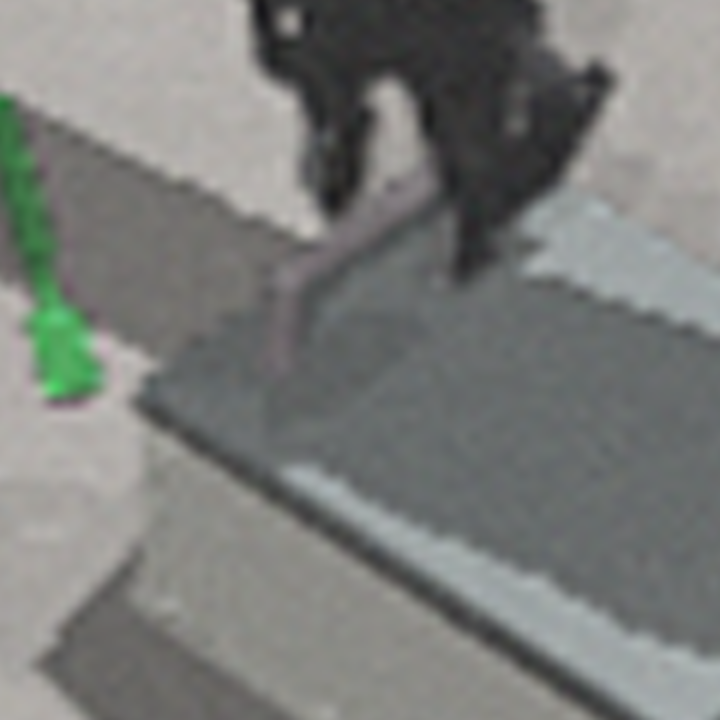

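View pics/p_t.png

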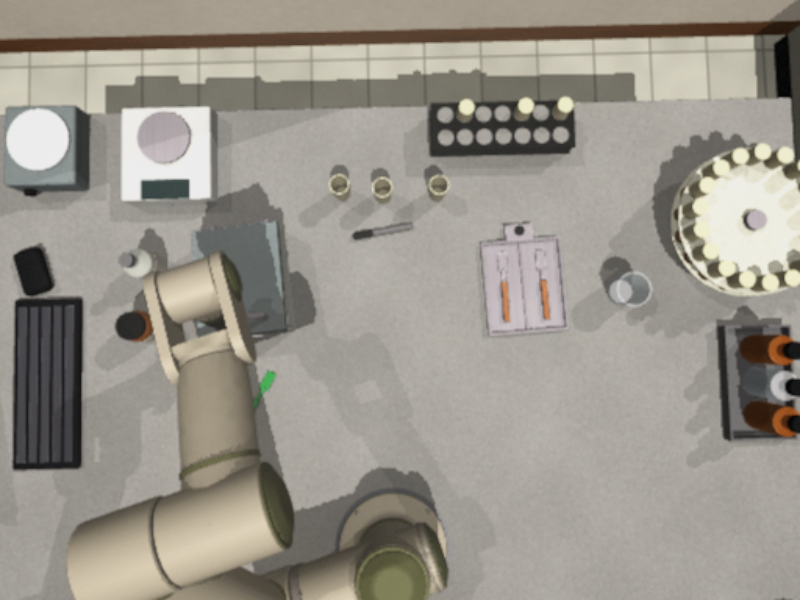

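```bash
python3 - <<'E'
from rig import env
env.close_job(); o=env.observe(); print(o["time_s"],o["position"],o["ft_force"],o["grip_width"])
E
```

```text
the job is handed in; nothing more can be done
the job is handed in; nothing more can be done
```

The task is done as asked and the job is handed in, at about 19 s of the 72 s allowed.

- **Spatulas:** both lie flat in the steel tray, one in each channel along its length, with both blades towards the tab. The wrist and top pictures both show this.
- **Lid:** I pulled it up slowly by its handle, about 1 mm per step at first and never more than 1.5 mm. The fingers still hold it, with a grip setting of 80 N. The front edge is about 34 mm up: the tool's 30 mm rise and the lid corner's 6-pixel shift in the scene picture agree on this.
- **Stillness:** just before hand-in the arm showed no motion, and the pull was about 8 N, a little above the 3–6 N you listed. There was also a steady sideways force of about 7 N, which I left alone. The state could not be read after hand-in, so I did not check the final second.
- **Everything else:** the cups, pen, bottles, beaker and other things look unmoved. Part of the green look-alike was hidden by the arm in the last top view, but an earlier picture showed it in place.

When I gripped the bench spatula, the fingertips pressed lightly on the bench, about 7 N. No check failed.

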